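# Clamp a sample cup in the analyser stage

## Robot

A 6-joint arm with a two-finger parallel gripper is mounted at the origin on the work surface. World frame = base frame: x ahead of the robot, y to its left, z up, the work surface at z = 0. Lengths are in m, angles in rad, forces in N, time in s.
With the tool pointing down it reaches from about 0.35 to 0.775 m from the base axis. Payload 7.3 kg.
Tool frame: the origin (TCP) lies midway between the tips of the shut fingers; the grasp point (between the pads) lies 19 mm behind it (tcp_to_grasp is the distance from the TCP to the grasp point, in m); z points along the fingers, y is the line along which they close (so a half turn about z gives the same grasp; the last joint's range is limited). The gripper opens to 92 mm and grips with 3 to 60 N. Pads are 19 mm wide; open, the fingers measure 130 mm over their backs; the gripper's body (75 mm by 190 mm) begins 47 mm behind the grasp point.
Start: joints at [1.149, 0.342, 1.524, -0, 1.275, -0.146], TCP at [0.143, 0.505, 0.227] pointing down, gripper open.
Joint ranges: [-2.53, 2.53], [-0.77, 2.02], [0.04, 2.7], [-1, 4.14], [0.28, 2.66], [-3.11, 3.11]. Speed limits (rad/s): [2.57, 2.57, 3.14, 3.14, 3.14, 3.14].

## Interface

Orientations are given as [roll, pitch, yaw] about the fixed x, y, z axes, in that order (R = Rz(yaw) Ry(pitch) Rx(roll)).
In Python, from cell import observe, read_camera, calibration, hand_in, tcp_to_grasp gives the robot as it stands.
- The arm moves only by the tool send_rows, never from a script. Its argument "targets" is a list of rows, each a list of 5 numbers: the opening, from 0 (shut) to 1 (fully open), then the shift along the world's x, y, z in m, then the turn about the world's z in rad. A call has 1 to 5 rows; each row shifts and turns the commanded pose from where the row before left it; what a row does not reach is not made up. A row lasts 1/10 s, in which the tool goes at most 50 mm and 8.59 degrees, less where a joint would pass 70% of its speed; a pose out of reach is approached as far as the arm can. A call is refused whole if a number of a shift passes 0.05 or a number of a turn 0.15, either way. A call with a gripper value outside its range is refused whole. The fingers move at their own pace and stop on an object; "grip_force" is the grip in N (left out, the last holds). Time passes only in rows, so rows that do not move let the fingers close. It gives the time, the measured TCP pose, the force, the opening and the grip force at its end, in the units of the state.
- observe(): the state, without advancing time (a new reading comes with each control period).
- read_camera(name): name is "scene" or "top"; returns (picture, depth): 480x640x3 uint8, red, green, blue; 480x640 float32, m along the optical axis (not along the pixel's ray), 0 where there is no reading.
- calibration(name): a dict with "intrinsics" (3x3 intrinsics, pixels), "world_to_cam" (4x4, takes a point from world to camera coordinates). Camera axes: x right, y up, looking along -z (the intrinsics and any distortion apply to the point x, -y, -z); pixel columns grow to the right and rows downward; lengths in m; the calibration is good to about 2 mm. A picture is of the moment at which its call begins. calibration takes no time and is no camera call.
- hand_in(): hands the job in; it is judged then, once.
The state is a dict: "time": time; "qpos": joint angles; "qvel": joint speeds; "joint_efforts": joint torques, N m; "tool_pos": TCP position; "tool_rot": TCP orientation; "contact_force": force on the tool from outside, world axes, zero at the start; "torque": the same for the moment, N m; "opening": finger opening in m; "grip_force": force on a finger pad.
Only numpy, scipy, OpenCV 4.12 (cv2) and the standard library are available. Lean on these libraries where they do the work, as an engineer would, in place of code of your own. Each camera call takes 0.05 s, during which the arm holds its last target. There are 200 camera calls.

## Task

The white sample cup standing on the grey stage has to be clamped for measurement. Unscrew the carriage's clamp knob until it is well loose, slide the carriage along its rail so that its V jaw pushes the cup against the sprung pad and presses the pad about half way in (never all the way to its stop), then turn the knob fully tight so that the carriage stays there by itself. Keep the cup upright and leave the things lying around where they are.

Things in the scene. Friction and masses are not known exactly. Their poses are not given: they have to be found in the camera images.
- stage: dark grey eight-sided base plate 180 x 340 mm, 20 mm thick, fixed to the bench. Origin: centre of its underside; -x faces the robot, +y is the way the carriage closes. An aluminium rail (30 mm wide, top at z = 40 mm) runs along y at x = -50 mm; the cup's lane is the line x = 35 mm, ending in an aluminium stop block (70 x 35 mm, top at z = 68 mm, centre y = 127.5 mm).
- carriage (a joint): sliding of the aluminium carriage (0.45 kg; 60 x 60 mm block on the rail, top at z = 64 mm, an arm bears the jaw) along the stage's +y, m; range 0 to 0.14, starts locked at 0 to 0.055 (open). Free, it has about 1.5 N of friction; locked, do not force it. At about 0.122 the cup is against the pad and the pad half pressed.
- jaw (a point): bottom of the V of the carriage's steel jaw, 43 mm over the stage's underside (jaw from z = 25 to 61 mm). The V opens to +y, its faces 30 degrees off the stage's x axis, 26 mm to each side. The centre of a cup resting in the V lies 26 mm to +y of this point.
- clamp_knob (a joint): turning of the carriage's clamp knob, rad: 0 = fully tight (stop), 1.3 = fully loose (stop); starts at 0 to 0.12. Seen looking at the knob from outside, anticlockwise loosens (value grows), clockwise tightens. Below about 0.5 it grips the rail (below 0.2 counts as tight), above 0.6 the carriage is free. Takes 0.06 to 0.1 N m, stays where left.
- knob_grip (a point): centre of the knob's grip, a light grey bar: 44 mm along this point's x, 12 mm thick along y, 26 mm high along z; 14 mm clear above a round boss. z = turning axis, pointing outward, leaning 35 degrees from vertical to the stage's -x. At joint 0 its y is the stage's y. It rides on the carriage: at carriage 0 it is at (-79.8, -110, 106.6) mm of the stage.
- pad (a joint): how far the sprung pad is pressed in along the stage's +y, m: 0 = out, 0.012 = all the way to its stop; half way = 0.006. The spring takes 0.7 N per mm, so about 4.5 N half way and 9 N at the stop.
- pad_face (a point): centre of the pad's rubber face (40 mm wide, 34 mm high), which looks to the stage's -y; uncompressed at x = 35, y = 85, z = 43 mm of the stage.
- cup: closed white plastic sample cup to be clamped, 45 mm across, 38 mm high, 90 g, standing loose on the stage in the lane between jaw and pad. Origin: centre of its underside, z axis up.
- spare_cup_a: bystander: a cup of the same kind, standing on the bench beyond the stage. Origin: centre of its underside.
- spare_cup_b: bystander: as spare_cup_a.
- brass_standard: bystander: brass disc 32 mm across, 10 mm high, lying on the stage plate behind the carriage's jaw. Origin: centre of its underside.
- rock: bystander: brown rock specimen about 60 mm across, 32 mm high, beyond the pad's end of the stage. Origin: underside.
- marker: bystander: grey marker pen, 13 mm thick, 120 mm long along its x, lying on the bench before the stage. Origin: its underside at mid length.
- driver: bystander: screwdriver 170 mm long, lying off the carriage's end of the stage. Origin: underside.
There are look-alikes about, which are no part of the job. Leave any blue or red look-alike of the cup alone.

How it is judged:
By the outcome, as a careful person would: the job done as asked, in the order asked, and still so for the second after the job is handed in, with the robot touching nothing.
It also fails if it takes over 42 s, if anything falls off the work surface, if the arm or the gripper's body presses on something with over 40 N, if the wrist force passes 120 N, or if a joint passes its speed limit or range.

## Working session

There is one attempt and no reset: what is moved stays moved. The work goes in short steps, Python scripts to look and compute and a tool call to move; the robot and the scene stay as the last step left them, time stands still between calls to the robot, and variables do not carry over. Pictures are saved under pics/ and viewed, at most 10 in all, crops included, and the job is handed in when it is done.

Besides the shell and the picture viewer there is one more tool, called after "Request:" as a command line: name --pt "numbers of a row" for each row, then --argument value for the rest. send_rows: Moves the arm, as the interface text tells. Its arguments: {"type":"object","properties":{"targets":{"type":"array","items":{"type":"array","items":{"type":"number"}}},"grip_force":{"type":"number"}},"required":["targets"]}

```bash
ls; mkdir -p pics; python3 - <<'E'
from cell import *
import cv2,numpy as np
for n in("scene","top"):
    p,d=read_camera(n); np.savez(f"pics/{n}0.npz",p=p,d=d)
    cv2.imwrite(f"pics/{n}0.png",p[...,::-1]); c=calibration(n); print(n,{k:np.round(v,4).tolist() if k in("intrinsics","world_to_cam") else v for k,v in c.items()})
print(observe(),tcp_to_grasp)
E
```

```text
pics
scene {'intrinsics': [[600.8524, 0.0, 309.023], [0.0, 600.8524, 245.8281], [0.0, 0.0, 1.0]], 'world_to_cam': [[0.8447, 0.5348, -0.0207, -0.537], [-0.3845, 0.6333, 0.6716, 0.1548], [0.3723, -0.5594, 0.7406, -1.2225], [0.0, 0.0, 0.0, 1.0]]}
top {'intrinsics': [[468.6843, 0.0, 322.281], [0.0, 468.6843, 233.7921], [0.0, 0.0, 1.0]], 'world_to_cam': [[-0.0157, -0.9997, -0.0202, 0.0622], [0.981, -0.0193, 0.1929, -0.6093], [-0.1932, -0.0168, 0.981, -0.7212], [0.0, 0.0, 0.0, 1.0]]}
{'time': 0.1, 'qpos': array([ 1.14900475e+00,  3.42663276e-01,  1.52490907e+00,  2.36173807e-05,
        1.27537239e+00, -1.46003678e-01]), 'qvel': array([ 3.81192978e-06, -1.12564807e-03, -2.09680892e-03, -1.36388563e-03,
       -3.82098483e-04,  1.21039198e-03]), 'joint_efforts': array([ 2.72568075e-03, -4.32007813e+01, -2.44696158e+01,  7.19389971e-02,
        5.26853988e-02, -5.72950285e-05]), 'tool_pos': array([0.14278971, 0.50484747, 0.22611348]), 'tool_rot': array([-3.14025824e+00, -2.19053051e-04,  2.86579772e+00]), 'contact_force': array([ 0.41029069, -0.0016158 , -0.43787124]), 'torque': array([ 0.01234384, -0.04371298, -0.01951298]), 'grip_force': 0.0, 'opening': 0.09153038582025902} 0.0188
```

View pics/scene0.png

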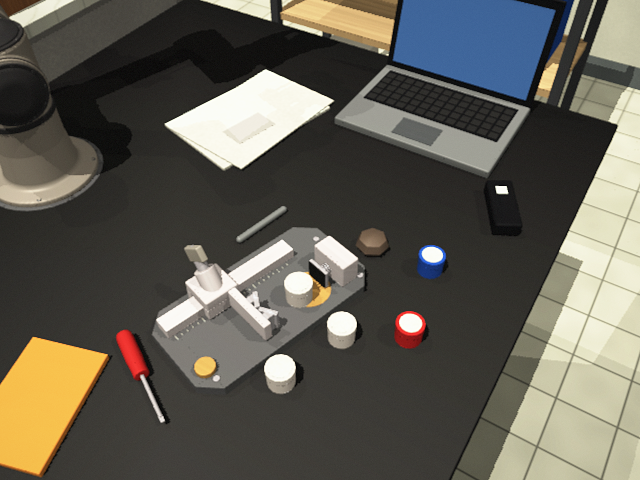

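View pics/top0.png

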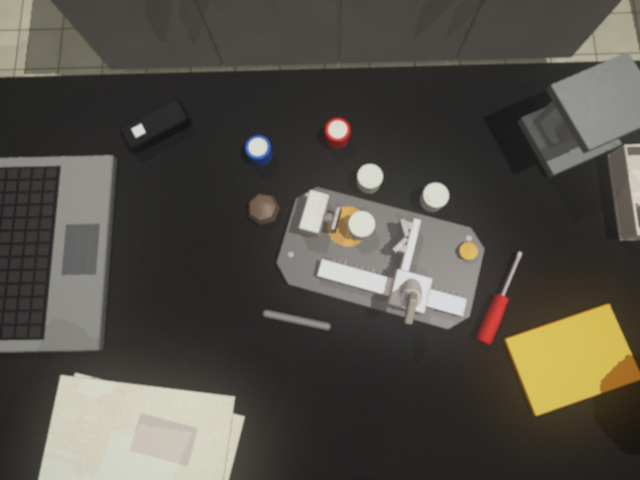

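The views show:
- **Cup candidates (scene pixels):** white cup on the stage (298,289), white cups on the bench (342,330) and (280,374), blue (431,261) and red (409,329). Only the one at (298,289), top view (361,224), stands on the grey stage in the lane between the V jaw and the pad, so that is the one to clamp.
- **Knob:** the light bar is at scene (197,254) and top (410,310).

Next I'll confirm with an enlarged crop and measure.

```bash
cat > h.py <<'E'
import numpy as np,cv2
from cell import *
def ray(n,uv):
    c=calibration(n);K=np.array(c["intrinsics"]);T=np.array(c["world_to_cam"])
    q=np.linalg.solve(K,[uv[0],uv[1],1.]);R=T[:3,:3]
    return -R.T@T[:3,3], R.T@np.array([q[0],-q[1],-1.])
def onz(n,uv,z):
    o,d=ray(n,uv);return o+d*(z-o[2])/d[2]
def tri(uv1,uv2):
    o1,d1=ray("scene",uv1);o2,d2=ray("top",uv2)
    s=np.linalg.lstsq(np.c_[d1,-d2],o2-o1,rcond=None)[0];a=o1+d1*s[0];b=o2+d2*s[1]
    return (a+b)/2,np.linalg.norm(a-b)
def cloud(n,d):
    c=calibration(n);K=np.array(c["intrinsics"]);T=np.array(c["world_to_cam"])
    v,u=np.mgrid[:480,:640];q=np.stack([(u-K[0,2])/K[0,0]*d,-(v-K[1,2])/K[1,1]*d,-d],-1)
    return (q-T[:3,3])@T[:3,:3]
def project(n,P):
    c=calibration(n);K=np.array(c["intrinsics"]);T=np.array(c["world_to_cam"])
    q=T[:3,:3]@P+T[:3,3];q=K@[q[0],-q[1],-q[2]];return q[:2]/q[2]
E
python3 - <<'E'
from h import *
S=np.load("pics/scene0.npz");T=np.load("pics/top0.npz")
a=cv2.resize(S["p"][225:395,150:380],None,fx=3.2,fy=3.2,interpolation=2)[:, :736]
b=T["p"][180:340,265:500]
cv2.imwrite("pics/c1.png",a[...,::-1]);cv2.imwrite("pics/c2.png",cv2.resize(b,None,fx=3.2,fy=3.2,interpolation=2)[...,::-1])
for n,D in(("scene",S),("top",T)):
    P=cloud(n,D["d"]);z=P[...,2];hsv=cv2.cvtColor(D["p"],cv2.COLOR_RGB2HSV)
    print(n,"bench z",np.median(z[430:,300:400]))
    m=((z>.012)&(z<.028)&(D["d"]>0)&(hsv[...,1]<60)).astype(np.uint8);m=cv2.morphologyEx(m,cv2.MORPH_OPEN,np.ones((3,3)))
    k,l,st,ce=cv2.connectedComponentsWithStats(m);i=1+np.argmax(st[1:,4]);print("plate",st[i],np.median(z[l==i]))
    r=cv2.minAreaRect(P[l==i][:,:2].astype(np.float32)*1000);print(r)
    Q=P[(z>.1)&(z<.14)&(P[...,0]>.3)&(P[...,0]<.6)&(abs(P[...,1])<.25)];print("knob",len(Q),Q.min(0) if len(Q) else 0,Q.max(0) if len(Q) else 0,np.median(Q,0))
E
```

```text
scene bench z -0.0010702190931843594
plate [  335    61   196   113 11706] 0.019055967033869442
((600.3841552734375, 558.6875610351562), (350.87921142578125, 257.5235900878906), 0.5411641597747803)
knob 277 [ 0.46195611 -0.09078619  0.10031376] [ 0.50941288 -0.07456889  0.12954877] [ 0.49365137 -0.08465462  0.11458154]
top bench z 0.0010040877781647864
plate [    0   155   115   197 21012] 0.02100354482034915
((600.7091064453125, 537.02490234375), (351.1285705566406, 210.71652221679688), 0.11308244615793228)
knob 288 [ 0.46180265 -0.0899158   0.10005332] [ 0.5093237  -0.0715839   0.13123869] [ 0.4852376  -0.07911403  0.11808947]
```

View pics/c1.png

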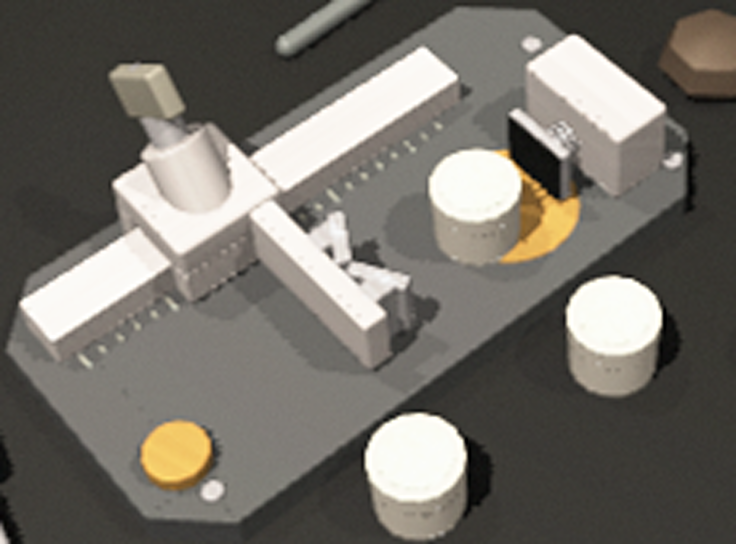

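View pics/c2.png

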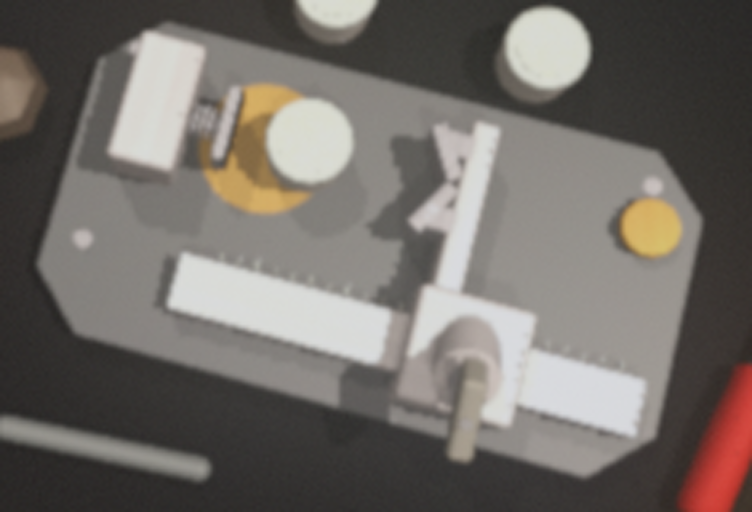

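The crops confirm it: the white cup on the stage, at the orange target before the sprung pad, sits in the lane. The bar is on top of the boss. Next I measure the stage pose and the carriage and knob from both views.

```bash
cat >> h.py <<'E'
def stage(D,n):
    P=cloud(n,D["d"]);x,y,z=P[...,0],P[...,1],P[...,2]
    m=((z>.014)&(z<.075)&(D["d"]>0)&(x>.35)&(x<.85)&(abs(y)<.3)).astype(np.uint8)
    k,l,st,ce=cv2.connectedComponentsWithStats(m);i=1+np.argmax(st[1:,4])
    Q=P[(l==i)&(z<.026)]
    (c,s,a)=cv2.minAreaRect(Q[:,:2].astype(np.float32)*1000)
    if s[0]>s[1]: a-=90
    return np.array(c)/1000,s,a,P
def to_stage(P,c,a):
    a=np.radians(a);d=P[...,:2]-c;return np.stack([d[...,0]*np.cos(a)+d[...,1]*np.sin(a),-d[...,0]*np.sin(a)+d[...,1]*np.cos(a),P[...,2]],-1)
E
python3 - <<'E'
from h import *
F={n:np.load(f"pics/{n}0.npz") for n in("scene","top")}
for n,D in F.items():
    c,s,a,P=stage(D,n);print(n,c.round(4),s,a)
    Q=to_stage(P,c,a);Z=Q[...,2]
    def box(t,m):
        q=Q[m]*1000;print(t,len(q),np.percentile(q,[2,50,98],axis=0).round(1).tolist())
    inl=(abs(Q[...,0])<.13)&(abs(Q[...,1])<.17)
    box("rail",inl&(Z>.037)&(Z<.043)&(Q[...,0]<-.02))
    box("block top",inl&(Z>.061)&(Z<.067)&(Q[...,0]<-.015)&(Q[...,1]<.09))
    box("stop",inl&(Z>.065)&(Z<.071)&(Q[...,0]>-.01)&(Q[...,1]>.09))
    box("cup top",inl&(Z>.054)&(Z<.062)&(Q[...,0]>.01)&(Q[...,1]>-.02)&(Q[...,1]<.1)&(D["p"].min(-1)>120))
    box("bar",inl&(Z>.09)&(Z<.14))
    w=P[inl&(Z>.09)&(Z<.14)];print(w.mean(0))
E
```

```text
scene [ 0.6049 -0.0544] (342.20123291015625, 240.22755432128906) -16.63062286376953
rail 1695 [[-92.7, -152.5, 37.2], [-76.5, -14.4, 39.1], [-47.5, 89.9, 42.0]]
block top 706 [[-104.4, -88.3, 61.1], [-63.8, -66.3, 63.0], [-21.4, -31.2, 66.3]]
stop 466 [[-9.1, 110.3, 65.2], [16.3, 126.4, 66.9], [40.8, 142.9, 69.3]]
cup top 313 [[10.4, -18.6, 54.9], [19.7, 45.0, 57.7], [31.6, 90.7, 60.5]]
bar 425 [[-126.5, -67.6, 90.3], [-95.3, -62.7, 108.4], [-78.0, -51.7, 127.1]]
[ 0.49335359 -0.08514981  0.10754309]
top [ 0.579  -0.0479] (340.7532043457031, 181.0947723388672) -16.599517822265625
rail 1940 [[-65.2, -150.9, 37.9], [-50.7, 1.3, 40.6], [-36.1, 91.2, 42.8]]
block top 826 [[-79.5, -87.4, 61.4], [-44.0, -50.5, 64.6], [-19.4, -29.5, 66.7]]
stop 806 [[0.8, 111.2, 65.7], [33.1, 127.6, 68.4], [67.1, 144.2, 70.6]]
cup top 638 [[15.4, -17.7, 55.9], [36.0, 47.3, 59.1], [57.8, 92.2, 61.7]]
bar 382 [[-102.6, -67.8, 90.4], [-75.1, -56.2, 114.2], [-50.0, -48.0, 129.9]]
[ 0.49046103 -0.08070764  0.11165957]
```

Request:
send_rows --pt "1 0.023 -0.039 0 0" --pt "1 0.023 -0.039 0 0" --pt "1 0.023 -0.039 0 0" --pt "1 0.023 -0.039 0 0" --pt "1 0.023 -0.039 0 0" --grip_force 5

```text
time: 0.6
tool_pos: [0.2583, 0.3085, 0.2265]
tool_rot: [-3.141, -0.0, 2.866]
contact_force: [0.1, -0.6, 0.4]
opening: 0.0918
grip_force: 0.0
```

Request:
send_rows --pt "0.6 0.023 -0.039 0 0" --pt "0.6 0.023 -0.039 0 0" --pt "0.6 0.023 -0.039 0 0" --pt "0.6 0.023 -0.039 0 0" --pt "0.6 0.023 -0.039 0 0"

```text
time: 1.1
tool_pos: [0.3734, 0.1134, 0.2267]
tool_rot: [3.141, 0.0, 2.866]
contact_force: [-0.0, 0.2, -0.3]
opening: 0.0576
grip_force: 0.0
```

Request:
send_rows --pt "0.4 0.023 -0.039 0 0" --pt "0.4 0.023 -0.039 0 0" --pt "0.4 0.023 -0.039 0 0" --pt "0.4 0.023 -0.039 0 0" --pt "0.4 0.023 -0.039 0 -0.014"

```text
time: 1.6
tool_pos: [0.4884, -0.0816, 0.2265]
tool_rot: [3.141, -0.001, 2.851]
contact_force: [1.0, 1.4, 0.6]
opening: 0.0366
grip_force: 0.0
```

Request:
send_rows --pt "0.4 0 0 -0.03 0" --pt "0.4 0 0 -0.03 0" --pt "0.4 0 0 0 0"

```text
time: 1.9
tool_pos: [0.4853, -0.0794, 0.163]
tool_rot: [3.141, -0.009, 2.851]
contact_force: [-0.6, 0.9, -0.4]
opening: 0.0365
grip_force: 0.0
```

Request:
send_rows --pt "0.4 0 0 -0.02 0" --pt "0.4 0 0 -0.02 0" --pt "0.4 0 0 -0.015 0" --pt "0.4 0 0 -0.01 0" --pt "0.4 0 0 0 0"

```text
time: 2.4
tool_pos: [0.4877, -0.0795, 0.1016]
tool_rot: [3.141, -0.001, 2.852]
contact_force: [-0.2, 0.8, -0.6]
opening: 0.0364
grip_force: 0.0
```

```bash
python3 - <<'E'
from h import *
p,d=read_camera("scene");q,_=read_camera("top")
a=cv2.resize(p[200:340,140:300],None,fx=2.5,fy=2.5,interpolation=2);b=cv2.resize(q[240:380,340:500],None,fx=2.5,fy=2.5,interpolation=2)
cv2.imwrite("pics/g1.png",np.hstack([a,b])[...,::-1]);o=observe();print(o["tool_pos"],o["contact_force"])
E
```

```text
[ 0.4885196  -0.07985567  0.10265774] [0.07905445 0.38304662 0.14863763]
```

View pics/g1.png

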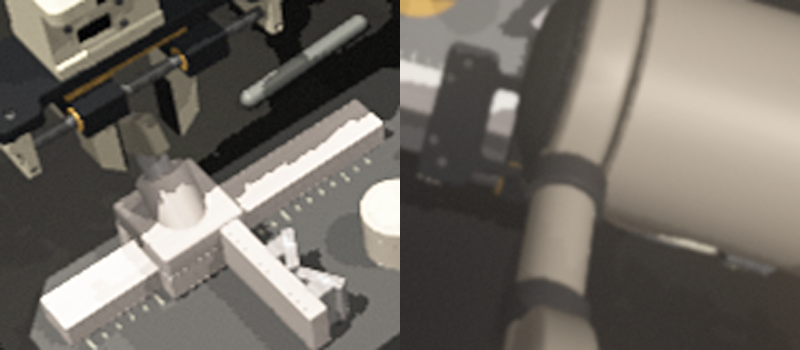

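The bar at (150,130) stands between the two fingers at (105,140) and (188,100). I close gently.

Request:
send_rows --pt "0.25 -0.001 0 -0.003 0" --pt "0.15 0 0 0 0" --pt "0.1 0 0 0 0" --pt "0.1 0 0 0 0" --grip_force 4

```text
time: 2.9
tool_pos: [0.4872, -0.0797, 0.0991]
tool_rot: [3.141, 0.001, 2.852]
contact_force: [0.9, 1.1, 1.3]
opening: 0.0144
grip_force: 3.8
```

Request:
send_rows --pt "0.2 0 0 0.004 0" --pt "0.2 0 0 0 0.1" --pt "0.2 0 0 0 0.1" --pt "0.2 0 0 0 0.1" --pt "0.21 0 0 0 0.1" --grip_force 20

```text
time: 3.4
tool_pos: [0.4871, -0.0799, 0.1031]
tool_rot: [-3.141, 0.0, -3.027]
contact_force: [2.0, 1.7, 0.4]
opening: 0.0188
grip_force: 0.9
```

Request:
send_rows --pt "0.22 0 0 0 0.1" --pt "0.23 0 0 0 0.1" --pt "0.24 0 0 0 0.1"

```text
time: 3.7
tool_pos: [0.4874, -0.0793, 0.103]
tool_rot: [3.141, 0.001, -2.728]
contact_force: [2.6, 4.8, -2.5]
opening: 0.0222
grip_force: 4.3
```

```bash
python3 - <<'E'
from h import *
o=observe();print({k:np.round(o[k],3) for k in("tool_pos","contact_force","torque","opening","grip_force","qpos","tool_rot")})
E
```

```text
{'tool_pos': array([ 0.487, -0.079,  0.103]), 'contact_force': array([ 2.616,  4.78 , -2.484]), 'torque': array([ 0.776, -0.37 , -0.111]), 'opening': np.float64(0.022), 'grip_force': np.float64(4.288), 'qpos': array([-3.170e-01,  4.270e-01,  1.779e+00,  2.000e-03,  9.350e-01,
       -2.303e+00]), 'tool_rot': array([ 3.141e+00,  1.000e-03, -2.728e+00])}
```

Request:
send_rows --pt "0.25 0 0 0 0.1" --pt "0.25 0 0 0 0.1" --pt "0.26 0 0 0 0.1"

```text
time: 4.0
tool_pos: [0.4867, -0.0794, 0.1028]
tool_rot: [3.141, 0.0, -2.427]
contact_force: [-0.6, 1.6, -1.7]
opening: 0.0237
grip_force: 3.6
```

```bash
cat >> h.py <<'E'
C,A=np.array([.579,-.048]),-16.6
def st():
    o=observe();print({k:np.round(o[k],3).tolist() for k in("tool_pos","contact_force","torque","opening","grip_force")},"q6",o["qpos"][5].round(3))
def car(n="scene"):
    p,d=read_camera(n);Q=to_stage(cloud(n,d),C,A)*1000;x,y,z=Q[...,0],Q[...,1],Q[...,2]
    def pc(t,m,ax=1):
        q=Q[m&(d>0)];print(n,t,len(q),np.percentile(q[:,ax],[1,5,50,95,99]).round(1) if len(q)>10 else "")
    pc("arm top y",(z>52)&(z<72)&(x>-15)&(x<40)&(y<45)&(y>-150)&(p.max(-1)>90))
    pc("cup y",(z>54)&(z<62)&(x>10)&(x<62)&(y>20)&(y<108)&(p.min(-1)>110))
    return p,d,Q
E
python3 - <<'E'
from h import *
st();car();car("top")
E
```

```text
{'tool_pos': [0.487, -0.079, 0.103], 'contact_force': [-0.569, 1.586, -1.728], 'torque': [0.317, 0.102, -0.17], 'opening': 0.024, 'grip_force': 3.624} q6 -2.603
scene arm top y 611 [-49.8 -49.3 -35.8  41.5  44.2]
scene cup y 605 [24.6 28.  48.3 90.7 93.4]
top arm top y 198 [-30.1 -27.8  33.7  43.8  44.7]
top cup y 629 [25.4 28.4 48.8 90.8 92.9]
```

Request:
send_rows --pt "0.26 0 0 0 0.1" --pt "0.27 0 0 0 0.1" --pt "0.27 0 0 0 0.05"

```text
time: 4.4
tool_pos: [0.4864, -0.0795, 0.1026]
tool_rot: [3.14, -0.0, -2.181]
contact_force: [-0.6, 2.1, -1.9]
opening: 0.0248
grip_force: 3.7
```

```bash
python3 - <<'E'
from h import *
st();p,d,Q=car();z=Q[...,2]
cv2.imwrite("pics/g2.png",cv2.resize(p[190:330,130:300],None,fx=4,fy=4,interpolation=2)[...,::-1])
E
```

```text
{'tool_pos': [0.486, -0.08, 0.103], 'contact_force': [-0.596, 2.114, -1.909], 'torque': [0.362, 0.222, -0.123], 'opening': 0.025, 'grip_force': 3.662} q6 -2.849
scene arm top y 608 [-50.9 -50.4 -37.2  41.4  44.1]
scene cup y 603 [25.3 27.9 48.3 91.4 93.2]
```

View pics/g2.png

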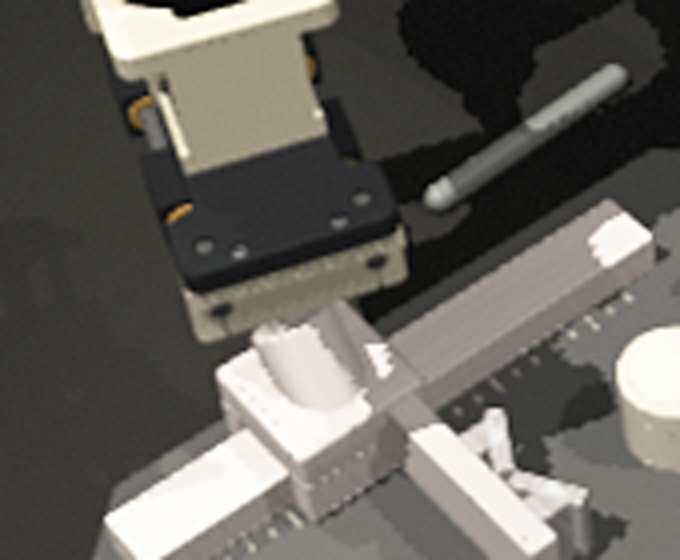

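Request:
send_rows --pt "0.28 0 0 0 0.1" --pt "0.28 0 0 0 0" --pt "0.28 0.0015 0.005 0 0" --pt "0.28 0.0015 0.005 0 0" --pt "0.28 0 0 0 0"

```text
time: 4.95
tool_pos: [0.4898, -0.069, 0.1027]
tool_rot: [3.141, 0.0, -2.082]
contact_force: [-2.8, 1.9, -0.2]
opening: 0.0257
grip_force: 2.9
```

```bash
python3 - <<'E'
from h import *
st();car()
E
```

```text
{'tool_pos': [0.49, -0.069, 0.103], 'contact_force': [-2.764, 1.875, -0.188], 'torque': [0.326, 0.464, -0.047], 'opening': 0.026, 'grip_force': 2.852} q6 -2.925
scene arm top y 602 [-40.9 -40.3 -27.4  41.2  44. ]
scene cup y 598 [24.7 27.9 48.4 91.1 93.1]
```

The carriage is free and follows the tool. I continue to slide it.

Request:
send_rows --pt "0.28 0.0025 0.008 0 0" --pt "0.28 0.0025 0.008 0 0" --pt "0.28 0.0025 0.008 0 0" --pt "0.28 0.0015 0.005 0 0" --pt "0.28 0 0 0 0"

```text
time: 5.5
tool_pos: [0.499, -0.0395, 0.1027]
tool_rot: [3.141, 0.001, -2.081]
contact_force: [-2.2, 2.7, -0.5]
opening: 0.0257
grip_force: 3.3
```

```bash
python3 - <<'E'
from h import *
st();car()
E
```

```text
{'tool_pos': [0.499, -0.039, 0.103], 'contact_force': [-2.187, 2.733, -0.451], 'torque': [0.507, 0.637, -0.08], 'opening': 0.026, 'grip_force': 3.282} q6 -2.865
scene arm top y 589 [-11.  -10.2   2.8  41.4  44.2]
scene cup y 605 [21.6 27.2 48.1 91.3 93.3]
```

Request:
send_rows --pt "0.28 0.0014 0.0048 0 0" --pt "0.28 0.0014 0.0048 0 0" --pt "0.28 0.0014 0.0048 0 0" --pt "0.28 0.0014 0.0048 0 0" --pt "0.28 0 0 0 0"

```text
time: 6.05
tool_pos: [0.5047, -0.0208, 0.1027]
tool_rot: [3.141, 0.001, -2.081]
contact_force: [-3.1, 2.4, 0.8]
opening: 0.0259
grip_force: 3.2
```

```bash
python3 - <<'E'
from h import *
st();car();p,d,Q=car("top")
cv2.imwrite("pics/g3.png",cv2.resize(p[170:330,260:460],None,fx=3.5,fy=3.5,interpolation=2)[...,::-1])
E
```

```text
{'tool_pos': [0.505, -0.021, 0.103], 'contact_force': [-3.111, 2.402, 0.808], 'torque': [0.43, 0.661, -0.034], 'opening': 0.026, 'grip_force': 3.243} q6 -2.825
scene arm top y 517 [ 8.2  9.  20.  41.8 44.3]
scene cup y 835 [20.6 23.3 48.7 90.  93.1]
top arm top y 0 
top cup y 142 [21.9 24.6 50.2 92.9 94.7]
```

View pics/g3.png

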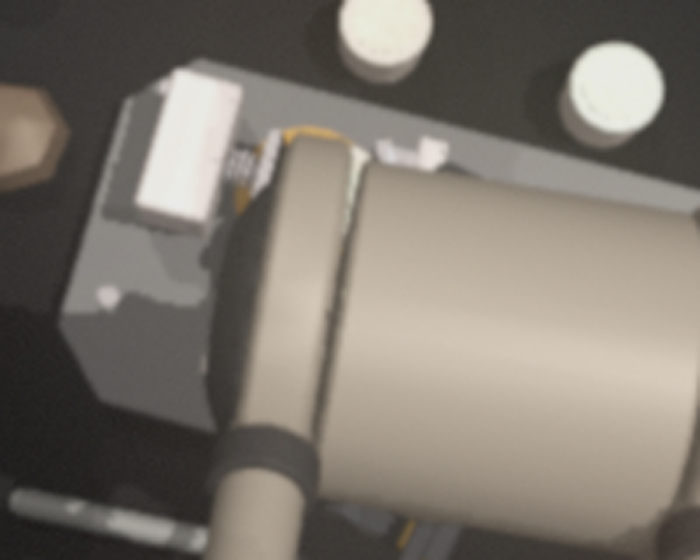

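The top view shows the cup hidden under the forearm, with the pad at (265,165) still out. The scene camera sees better, so I continue slowly into the pad with that view.

Request:
send_rows --pt "0.28 0.0008 0.0027 0 0" --pt "0.28 0.0008 0.0027 0 0" --pt "0.28 0.0008 0.0027 0 0" --pt "0.28 0.0007 0.0022 0 0" --pt "0.28 0 0 0 0"

```text
time: 6.65
tool_pos: [0.5077, -0.0111, 0.1027]
tool_rot: [3.141, -0.0, -2.081]
contact_force: [-4.6, -0.3, 0.3]
opening: 0.0257
grip_force: 3.1
```

```bash
python3 - <<'E'
from h import *
st();p,d,Q=car();x,y,z=Q[...,0],Q[...,1],Q[...,2]
m=((z>50)&(z<64)&(x>0)&(x<65)&(y>30)&(y<105)&(p.min(-1)>150)).astype(np.uint8)
k,l,s,c=cv2.connectedComponentsWithStats(m)
for i in range(1,k):
    if s[i,4]>40: q=Q[l==i];print(s[i],np.median(q,0).round(1),np.percentile(q,[2,98],axis=0).round(1).tolist())
cv2.imwrite("pics/g4.png",cv2.resize(p[200:340,180:380],None,fx=3.8,fy=3.8,interpolation=2)[...,::-1])
E
```

```text
{'tool_pos': [0.508, -0.011, 0.103], 'contact_force': [-4.578, -0.319, 0.326], 'torque': [-0.022, 0.757, -0.033], 'opening': 0.026, 'grip_force': 3.083} q6 -2.804
scene arm top y 415 [18.  18.6 27.  43.  44.6]
scene cup y 963 [20.7 22.6 52.4 91.  93.8]
[310 259  19  15  79] [34.7 91.5 58.7] [[15.0, 88.7, 51.5], [51.6, 100.4, 61.1]]
[277 265  44  33 747] [34.  54.  57.9] [[7.7, 30.9, 54.4], [58.5, 83.3, 61.8]]
```

View pics/g4.png

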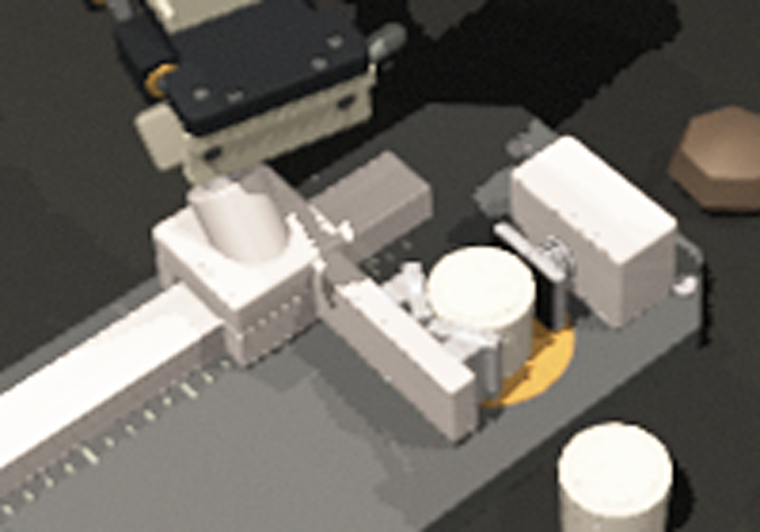

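Cup at (482,285) sits in the V, near the pad edge at (530,250). I compare the pad's place numerically with the first picture.

```bash
cat >> h.py <<'E'
def pad(p,d):
    Q=to_stage(cloud("scene",d),C,A)*1000;x,y,z=Q[...,0],Q[...,1],Q[...,2]
    f=(z>32)&(z<56)&(x>18)&(x<52)&(y>75)&(y<105)&(p.max(-1)<60)&(d>0)
    if f.sum()>5: print("pad black face y",f.sum(),np.percentile(y[f],[10,50,90]).round(1))
    t=(z>57)&(z<63)&(x>18)&(x<52)&(y>84)&(y<106)&(d>0);print("pad top y",t.sum(),np.percentile(y[t],[5,50,95]).round(1))
    s=(z>65)&(z<71)&(x>5)&(x<65)&(y>100)&(d>0);print("stop y",np.percentile(y[s],[2,50,98]).round(1))
E
python3 - <<'E'
from h import *
S=np.load("pics/scene0.npz");pad(S["p"],S["d"])
p,d=read_camera("scene");np.savez("pics/s1.npz",p=p,d=d);pad(p,d);st()
a=cv2.resize(S["p"][245:305,270:370],None,fx=7,fy=7,interpolation=2)[:290];b=cv2.resize(p[245:305,270:370],None,fx=7,fy=7,interpolation=2)[:290]
cv2.imwrite("pics/g5.png",np.vstack([a,b])[...,::-1])
E
```

```text
pad black face y 133 [85.1 86.  87. ]
pad top y 78 [85.5 89.7 93.5]
stop y [111.4 127.6 144. ]
pad black face y 48 [86.8 87.7 88.6]
pad top y 86 [86.  90.9 94.1]
stop y [110.8 126.9 143.7]
{'tool_pos': [0.508, -0.011, 0.103], 'contact_force': [-4.024, -0.116, -0.673], 'torque': [0.053, 0.786, -0.056], 'opening': 0.026, 'grip_force': 3.095} q6 -2.804
```

View pics/g5.png

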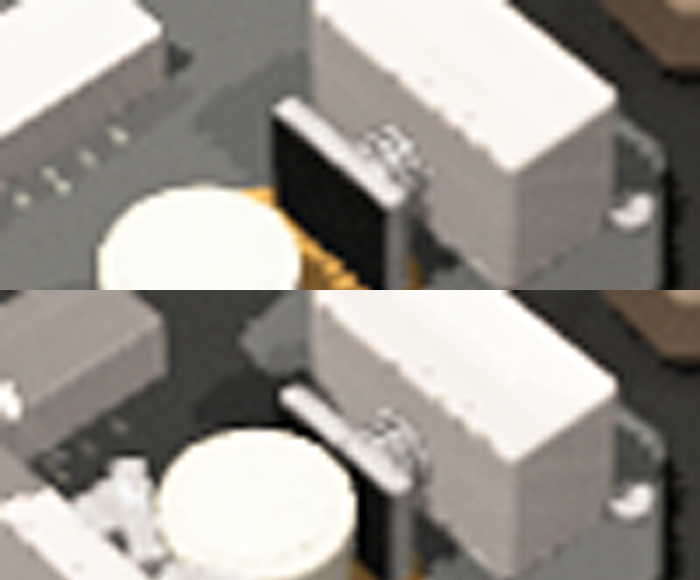

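Pad pressed about 1.7 mm so far (the black face moved from y = 86.0 to 87.7). The tool leads the knob by about 4 mm of slack. I turn back while narrowing the fingers, so the bar centres on the tool.

Request:
send_rows --pt "0.28 0 0 0 -0.1" --pt "0.28 0 0 0 -0.1" --pt "0.28 0 0 0 -0.1" --pt "0.26 0 0 0 -0.1" --pt "0.25 0 0 0 -0.1" --grip_force 12

```text
time: 7.25
tool_pos: [0.5073, -0.0109, 0.1029]
tool_rot: [3.14, -0.0, -2.585]
contact_force: [-6.0, 1.6, 3.0]
opening: 0.0232
grip_force: 2.8
```

```bash
python3 - <<'E'
from h import *
st();p,d,Q=car();pad(p,d)
E
```

```text
{'tool_pos': [0.507, -0.011, 0.103], 'contact_force': [-6.031, 1.596, 3.039], 'torque': [0.431, 0.974, 0.092], 'opening': 0.023, 'grip_force': 2.767} q6 -2.301
scene arm top y 414 [18.  18.7 27.3 42.9 44.5]
scene cup y 975 [20.5 22.6 52.9 90.9 93.9]
pad black face y 51 [86.5 87.4 88.3]
pad top y 87 [86.  90.6 94.2]
stop y [111. 127. 144.]
```

Request:
send_rows --pt "0.25 0.0003 0.001 0 -0.1" --pt "0.24 0.0003 0.001 0 -0.1" --pt "0.23 0.0003 0.001 0 -0.1"

```text
time: 7.6
tool_pos: [0.5099, -0.009, 0.1033]
tool_rot: [-3.139, 0.003, -2.885]
contact_force: [-0.3, -3.7, -0.5]
opening: 0.0211
grip_force: 4.8
```

```bash
python3 - <<'E'
from h import *
st();p,d,Q=car();pad(p,d)
E
```

```text
{'tool_pos': [0.51, -0.009, 0.103], 'contact_force': [-0.291, -3.658, -0.533], 'torque': [-0.731, 0.072, 0.16], 'opening': 0.021, 'grip_force': 4.76} q6 -1.994
scene arm top y 407 [18.8 19.7 28.  43.  44.8]
scene cup y 1000 [20.3 21.9 52.4 92.1 95.3]
pad black face y 54 [87.4 88.5 89.4]
pad top y 79 [87.5 91.8 96. ]
stop y [110.7 127.4 143.9]
```

Request:
send_rows --pt "0.23 0.0004 0.0014 0 0" --pt "0.23 0.0004 0.0014 0 0" --pt "0.23 0 0 0 0"

```text
time: 7.95
tool_pos: [0.5107, -0.0062, 0.1033]
tool_rot: [-3.14, 0.003, -2.878]
contact_force: [-0.7, -5.2, 1.1]
opening: 0.0211
grip_force: 4.7
```

```bash
python3 - <<'E'
from h import *
st();p,d,Q=car();pad(p,d)
E
```

```text
{'tool_pos': [0.511, -0.006, 0.103], 'contact_force': [-0.669, -5.235, 1.092], 'torque': [-0.843, -0.07, 0.103], 'opening': 0.021, 'grip_force': 4.695} q6 -1.995
scene arm top y 370 [22.2 22.8 30.4 43.  44.2]
scene cup y 1034 [22.3 23.7 53.7 94.5 98.2]
pad black face y 44 [90.9 91.4 92.3]
pad top y 90 [85.4 93.6 98.6]
stop y [110.9 127.6 143.8]
```

Pad is about 5.4 mm in, which is right. Now I tighten, holding this place.

Request:
send_rows --pt "0.23 0 0 0 -0.08" --pt "0.23 0 0 0 -0.08" --pt "0.23 0 0 0 -0.08" --grip_force 20

```text
time: 8.3
tool_pos: [0.512, -0.0069, 0.1035]
tool_rot: [-3.139, 0.006, -3.122]
contact_force: [4.9, -7.8, -3.4]
opening: 0.0208
grip_force: 5.1
```

```bash
python3 - <<'E'
from h import *
st();p,d,Q=car();pad(p,d)
E
```

```text
{'tool_pos': [0.512, -0.007, 0.104], 'contact_force': [4.896, -7.817, -3.377], 'torque': [-1.271, -0.855, 0.137], 'opening': 0.021, 'grip_force': 5.072} q6 -1.752
scene arm top y 377 [22.3 22.8 30.4 43.  44.5]
scene cup y 1038 [22.6 24.  54.2 94.9 98.5]
pad black face y 54 [90.7 91.7 92.7]
pad top y 90 [85.2 93.9 98.8]
stop y [111.1 126.9 143.9]
```

Request:
send_rows --pt "0.23 0 0 0 -0.08" --pt "0.23 0 0 0 -0.08" --pt "0.23 0 0 0 -0.08"

```text
time: 8.65
tool_pos: [0.513, -0.0078, 0.1037]
tool_rot: [-3.14, 0.009, 2.922]
contact_force: [6.5, -13.3, -3.4]
opening: 0.021
grip_force: 6.2
```

```bash
python3 - <<'E'
from h import *
st();p,d,Q=car();pad(p,d)
E
```

```text
{'tool_pos': [0.513, -0.008, 0.104], 'contact_force': [6.454, -13.341, -3.357], 'torque': [-2.033, -1.099, 0.111], 'opening': 0.021, 'grip_force': 6.208} q6 -1.512
scene arm top y 370 [22.7 23.5 30.7 42.8 44.5]
scene cup y 1029 [23.6 24.8 55.1 95.7 98.6]
pad black face y 52 [91.2 92.3 93.2]
pad top y 98 [84.7 94.2 98.8]
stop y [111.3 127.  143.8]
```

Request:
send_rows --pt "0.23 -0.001 -0.001 0 -0.06" --pt "0.23 -0.001 -0.001 0 -0.06" --pt "0.23 0 0 0 -0.06"

```text
time: 9.0
tool_pos: [0.5113, -0.0092, 0.1042]
tool_rot: [3.141, 0.01, 2.742]
contact_force: [4.7, -8.6, -0.9]
opening: 0.0212
grip_force: 4.5
```

```bash
python3 - <<'E'
from h import *
st();p,d,Q=car();pad(p,d)
E
```

```text
{'tool_pos': [0.511, -0.009, 0.104], 'contact_force': [4.658, -8.601, -0.936], 'torque': [-1.579, -0.966, 0.129], 'opening': 0.021, 'grip_force': 4.496} q6 -1.338
scene arm top y 372 [22.9 23.4 30.9 43.  44.4]
scene cup y 1025 [23.3 25.  55.3 95.9 99. ]
pad black face y 46 [91.4 92.4 93.1]
pad top y 99 [85.3 95.  99.3]
stop y [111.1 127.4 143.8]
```

Request:
send_rows --pt "0.23 -0.0005 -0.001 0 -0.08" --pt "0.22 -0.0005 -0.001 0 -0.08" --pt "0.22 0 0 0 -0.08"

```text
time: 9.35
tool_pos: [0.5095, -0.0109, 0.1039]
tool_rot: [3.139, 0.007, 2.501]
contact_force: [5.2, -8.1, -1.5]
opening: 0.0204
grip_force: 4.6
```

```bash
python3 - <<'E'
from h import *
st();p,d,Q=car();pad(p,d)
E
```

```text
{'tool_pos': [0.509, -0.011, 0.104], 'contact_force': [5.15, -8.129, -1.487], 'torque': [-1.499, -0.706, 0.11], 'opening': 0.02, 'grip_force': 4.624} q6 -1.101
scene arm top y 369 [22.8 23.6 30.9 43.3 44.6]
scene cup y 1026 [23.1 24.3 54.8 95.7 98.7]
pad black face y 48 [91.6 92.3 93.3]
pad top y 100 [85.3 94.4 99. ]
stop y [111.2 127.4 143.9]
```

Request:
send_rows --pt "0.22 -0.0005 -0.001 0 -0.06" --pt "0.22 0 -0.001 0 -0.06" --pt "0.22 0 0 0 -0.04"

```text
time: 9.7
tool_pos: [0.5091, -0.0115, 0.1039]
tool_rot: [3.136, 0.006, 2.344]
contact_force: [6.3, 0.4, 0.2]
opening: 0.0206
grip_force: 32.4
```

```bash
python3 - <<'E'
from h import *
st();p,d,Q=car();pad(p,d)
E
```

```text
{'tool_pos': [0.509, -0.012, 0.104], 'contact_force': [6.251, 0.398, 0.212], 'torque': [-0.006, -1.077, 1.021], 'opening': 0.021, 'grip_force': 32.446} q6 -0.947
scene arm top y 373 [22.8 23.4 30.5 42.9 44.6]
scene cup y 1021 [23.1 24.6 54.8 95.2 99. ]
pad black face y 51 [91.3 92.2 93.1]
pad top y 98 [85.  94.6 99.1]
stop y [111.  127.8 143.8]
```

The torque has risen to 1 Nm, so the knob is on its tight stop. I open, lift clear and check.

Request:
send_rows --pt "0.3 0 0 0 0.08" --pt "0.5 0 0 0 0.08" --pt "0.5 0 0 0 0" --pt "0.5 0 0 0.01 0" --pt "0.5 0 0 0.03 0"

```text
time: 10.25
tool_pos: [0.5045, -0.0111, 0.1416]
tool_rot: [-3.14, -0.005, 2.501]
contact_force: [1.1, -0.1, -0.9]
opening: 0.0453
grip_force: 0.0
```

Request:
send_rows --pt "0.5 0 0 0.04 0" --pt "0.5 -0.02 0.03 0.04 0" --pt "0.5 -0.03 0.04 0 0" --pt "0.5 -0.03 0.04 0 0" --pt "0.5 -0.03 0.04 0 0"

```text
time: 10.75
tool_pos: [0.3964, 0.1377, 0.221]
tool_rot: [3.139, 0.001, 2.5]
contact_force: [1.0, 0.4, 0.6]
opening: 0.0463
grip_force: 0.0
```

Request:
send_rows --pt "0.5 -0.02 0.045 0 0" --pt "0.5 -0.02 0.045 0 0" --pt "0.5 -0.02 0.045 0 0" --pt "0.5 -0.02 0.045 0 0" --pt "0.5 0 0 0 0"

```text
time: 11.25
tool_pos: [0.3146, 0.3211, 0.2208]
tool_rot: [3.139, -0.001, 2.508]
contact_force: [1.0, -0.2, 0.5]
opening: 0.0461
grip_force: 0.0
```

```bash
python3 - <<'E'
from h import *
st();p,d,Q=car();pad(p,d)
q,e=read_camera("top");R=to_stage(cloud("top",e),C,A)*1000
for n,X in(("scene",Q),("top",R)):
    m=(X[...,2]>95)&(X[...,2]<140)&(abs(X[...,0]+80)<35)&(abs(X[...,1]-12)<35)
    w=X[m];
    if len(w)>20:
        vx,vy,*_=cv2.fitLine(w[:,:2].astype(np.float32),cv2.DIST_L2,0,.01,.01).ravel();print(n,"bar",len(w),w.mean(0).round(1),"yaw",np.degrees(np.arctan(vy/vx)).round(1))
a=cv2.resize(p[200:340,180:380],None,fx=2.8,fy=2.8,interpolation=2);b=cv2.resize(q[170:340,260:480],None,fx=2.5,fy=2.5,interpolation=2)[:392,:240+0]
cv2.imwrite("pics/g6.png",a[...,::-1]);cv2.imwrite("pics/g6.png",np.vstack([a[:330],cv2.resize(q[175:335,260:500],(560,270),interpolation=2)[:270]])[...,::-1][:, :800])
E
```

```text
{'tool_pos': [0.315, 0.321, 0.221], 'contact_force': [1.004, -0.203, 0.474], 'torque': [-0.09, -0.018, 0.024], 'opening': 0.046, 'grip_force': 0.0} q6 -0.315
scene arm top y 374 [23.  23.4 30.9 43.  44.4]
scene cup y 1037 [23.2 24.5 54.9 95.4 98.8]
pad black face y 47 [91.5 92.1 93.2]
pad top y 102 [85.  94.3 98.9]
stop y [111.  126.7 144. ]
scene bar 289 [-74.1  10.8 112.1] yaw 5.0
top bar 287 [-80.   13.9 116.6] yaw 1.0
```

View pics/g6.png

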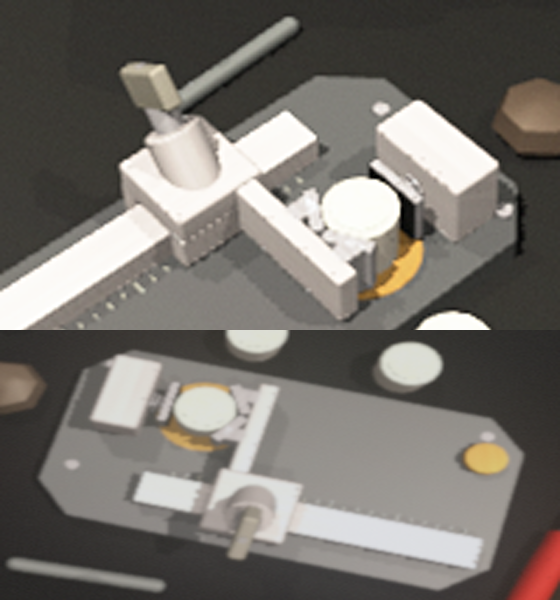

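The cup stands upright in the V at (360,225), pressed against the pad, which is about 6 mm in. The bar is back at about 0 (yaw about 1° in the top view), and the marker, rock, brass disc and spare cups look undisturbed. I hand in.

```bash
python3 -c "
from cell import *
print(hand_in())"
```

```text
the job is handed in; nothing more can be done
None
```

The cup is clamped upright with the pad pressed in about 6 mm (half way), the knob turned fully tight to its stop and the robot clear, and the job is handed in at about 11 s with no verdict shown.

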